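Tip the drying pan down and push it onto the slate

ROBOT

A 7-joint arm with a two-finger parallel gripper is mounted at the origin on the work surface. World frame = base frame: x ahead of the robot, y to its left, z up, the work surface at z = 0. Lengths are in m, angles in rad, forces in N, time in s.
With the tool pointing down it reaches from about 0.425 to 0.875 m from the base axis. Payload 4.7 kg.
Tool frame: the origin (TCP) lies midway between the tips of the shut fingers; the grasp point (between the pads) lies 19 mm behind it; z points along the fingers, y is the line along which they close (so a half turn about z gives the same grasp; the last joint's range is limited). The gripper opens to 85 mm and grips with 20 to 120 N. Pads are 22 mm wide; open, the fingers measure 114 mm over their backs; the gripper's body (76 mm by 85 mm) begins 54 mm behind the grasp point. The pads swing forward as they close: fully open they stand 13 mm farther back than shut.
Start: joints at [1.273, 0.321, -0.07, 1.45, 0.023, 1.371, -0.057], TCP at [0.199, -0.619, 0.231] pointing down, gripper open.
Joint ranges: [-2.86, 2.86], [-0.3, 2.09], [-1.38, 1.24], [0.06, 2.45], [-1.56, 4.7], [0.09, 2.05], [-2.69, 2.69]. Speed limits (rad/s): [2.57, 2.57, 3.14, 3.14, 3.14, 3.14, 3.14].

INTERFACE

Orientations are given as [roll, pitch, yaw] about the fixed x, y, z axes, in that order (R = Rz(yaw) Ry(pitch) Rx(roll)).
In Python, from bench import observe, camera, camera_params, close_job, regions_of, pinpoint gives the robot as it stands. The module is installed in compiled form; this text tells all that it offers.
- The arm moves only by the tool arm_command, never from a script. Its argument "commands" is a list of rows, each a list of 2 entries, a list of its own where there are three numbers: the shift along the tool's x, y, z each as a share of 0.03 m, from -1 to 1, then the turn, a rotation vector about the tool's x, y, z each as a share of 5 degrees, from -1 to 1. A call has 1 to 20 rows; each row shifts and turns the commanded pose from where the row before left it, along the tool's axes as they then stand; what a row does not reach is not made up. A row lasts 1/12 s, in which the tool goes at most 41.7 mm and 7.16 degrees, less where a joint would pass 70% of its speed; a pose out of reach is approached as far as the arm can. A call with a number of a shift or a turn outside -1 to 1 is refused whole. A call with a gripper value outside its range is refused whole. "hand" is the opening, from 0 (shut) to 1 (fully open), set as the call begins (left out, the last holds). The fingers move at their own pace and stop on an object; "newtons" is the grip in N (left out, the last holds). Time passes only in rows, so rows that do not move let the fingers close. It gives the time, the measured TCP pose, the force, the opening and the grip force at its end, in the units of the state.
- observe(): the state, without advancing time (a new reading comes with each control period).
- camera(name): name is "side" or "top"; returns (picture, depth): 384x512x3 uint8, red, green, blue; 384x512 float32, m along the optical axis (not along the pixel's ray), 0 where there is no reading.
- camera_params(name): a dict with "fx", "fy", "cx", "cy" (pixels), "k1" (the pictures are not rectified: a ray, as slopes to the right and down, at radius r is drawn at 1 + k1 r^2 times it, then the intrinsics apply), "R" (3x3) and "t" (3): a world point X has camera coordinates R X + t. Camera axes: x right, y down, z forward; pixel columns grow to the right and rows downward; lengths in m; the calibration is good to about 2 mm. A picture is of the moment at which its call begins. camera_params takes no time and is no camera call.
- close_job(): hands the job in; it is judged then, once.
Trained networks look in the newest picture that a camera, given by its name, has taken for a name from the list of things; names that differ only in an ending like _2 or _b are one class to them, and where a whole thing is asked for, a point or a joint stands for the part that bears it (a point fixed in the world has none). Each returns a list of dicts, best first, with "score" (0 to 1); they miss things now and then, are a little off and sometimes report something else, mostly with a low value. They report only what shows in the picture. A call takes as long as a camera call. They do not tell look-alikes from the thing itself.
- regions_of(camera, label): "region" (384x512 bool, what is visible of it) and "bbox" ([left, top, right, bottom] in pixels, round what is visible of it).
- pinpoint(camera, label): "location" ([row, column] in pixels: a listed point, or the origin of a listed thing).
The state is a dict: "clock": time; "joints": joint angles; "qvel": joint speeds; "effort": joint torques, N m; "position": TCP position; "tool_rot": TCP orientation; "ft_force": force on the tool from outside, world axes, zero at the start; "moment": the same for the moment, N m; "grip_width": opening from 0.0 (shut) to 1.0 (fully open); "grasp_force": force on a finger pad.
Only numpy, scipy, OpenCV 4.12 (cv2) and the standard library are available. Lean on these libraries where they do the work, as an engineer would, in place of code of your own. Each camera call takes 0.05 s, during which the arm holds its last target. There are 200 camera calls.

TASK

The empty aluminium pan has been left standing on its long side to dry. Without gripping or lifting it, push its upper edge gently with the fingertips so that it tips over right there onto its base, open side up; then push it along the counter until it sits in the middle of the round dark slate inlay. Leave the canister, shaker, spoon rest and tongs where they are.

Things in the scene. Friction and masses are not known exactly. Their poses are not given: they have to be found in the camera images.
- pan: empty aluminium pan, 150 mm long (its x) by 110 wide (y) by 40 deep (z, from base out through the mouth), straight walls and base 3 mm thick, 0.2 kg, a wire loop handle 23 mm out from each short wall. Origin: centre of the base's underside. At the start it stands on a long wall, y up, z level, mouth to world -y within 35 degrees, origin 55 mm up; lying on its base: z up, origin at height 0
- pan_edge (a point): middle of the rim edge of the pan's +y long wall, its upper wall at the start (110 mm above the counter then, on the mouth side). Pushed about 25 mm or more towards the base side, against z, the pan overbalances and falls onto its base, pivoting on the base's lower long edge
- slate: round dark slate disc, 230 mm in diameter, inlaid flush in the pale tile counter (no step; the pan slides over it). Origin: its centre, at counter height.
- canister_center (a point): clear acrylic canister with white lid and steel clips, 88 mm in diameter, 119 mm high, loose; point 60 mm above its foot on its axis. Leave alone.
- shaker_center (a point): amber glass spice shaker with steel cap, 54 mm in diameter, 100 mm high, loose; point on its axis half-way up. Leave alone.
- spoon_rest: blue ceramic spoon rest, a dish 100 mm across and 16 mm high with a handle reaching 102 mm along its -x axis, loose. Origin: under the centre of the dish. Leave alone.
- tongs: stainless tongs lying flat, 270 mm long along their x axis, 60 mm wide, 20 mm high, loose. Origin: underneath, at mid length. Leave alone.
There are look-alikes about, which are no part of the job. There is more than one size of the pan; the one meant has the size given above.

How it is judged:
By the outcome, as a careful person would: the job done as asked, in the order asked, and still so for the second after the job is handed in, with the robot touching nothing.
It also fails if it takes over 61 s, if anything falls off the work surface, if the arm or the gripper's body presses on something with over 40 N, if the wrist force passes 120 N, or if a joint passes its speed limit or range.

## Working session

There is one attempt and no reset: what is moved stays moved. The work goes in short steps, Python scripts to look and compute and a tool call to move; the robot and the scene stay as the last step left them, time stands still between calls to the robot, and variables do not carry over. Pictures are saved under pics/ and viewed, at most 10 in all, crops included, and the job is handed in when it is done.

Besides the shell and the picture viewer there is one more tool, called in YAML: its name, and indented under it one key for each argument. arm_command: Moves the arm, as the interface text tells. Shift numbers are shares of 0.03 m and turn numbers shares of 5 degrees, none past 1 either way. Its arguments: {"type":"object","properties":{"commands":{"type":"array"},"hand":{"type":"number"},"newtons":{"type":"number"}},"required":["commands"]}

```bash
mkdir -p pics; cat > h.py <<'E'
import numpy as np, cv2
from bench import *
def world(name,dep,pts):
    p=camera_params(name);K=np.array([[p['fx'],0,p['cx']],[0,p['fy'],p['cy']],[0,0,1.]])
    pts=np.atleast_2d(np.array(pts,float)) # row,col
    u=cv2.undistortPoints(pts[:,::-1].reshape(-1,1,2).copy(),K,np.array([p['k1'],0,0,0.])).reshape(-1,2)
    d=dep[np.clip(pts[:,0].round().astype(int),0,383),np.clip(pts[:,1].round().astype(int),0,511)]
    X=np.c_[u*d[:,None],d]
    return (X-np.array(p['t']))@np.array(p['R'])
def cloud(name,dep,mask):
    rc=np.argwhere(mask&(dep>0)); return world(name,dep,rc)
E
python3 - <<'E'
from h import *
im=[]
for n in ('top','side'):
    a,d=camera(n);im.append(a);cv2.imwrite(f'pics/{n}0.png',a[:,:,::-1])
    print(n)
    for l in ('pan','slate','canister_center','shaker_center','spoon_rest','tongs','pan_edge'):
        for r in pinpoint(n,l)[:4]:
            print(l,round(r['score'],2),np.round(r['location']),world(n,d,[r['location']]).round(3))
    for r in regions_of(n,'pan')[:4]:
        c=cloud(n,d,r['region']);print('panreg',round(r['score'],2),r['bbox'],c.min(0).round(3),c.max(0).round(3))
print(observe())
E
```

```text
top
pan 0.84 [206. 300.] [[ 0.52  -0.126  0.057]]
pan 0.68 [273. 384.] [[ 0.317 -0.39   0.159]]
pan 0.57 [262. 148.] [[0.28  0.33  0.158]]
slate 0.65 [189. 221.] [[ 0.564  0.154 -0.002]]
shaker_center 0.59 [136. 305.] [[ 0.755 -0.12   0.099]]
shaker_center 0.35 [202. 312.] [[ 0.526 -0.157  0.117]]
spoon_rest 0.92 [203. 390.] [[ 0.571 -0.45   0.004]]
tongs 0.81 [131. 220.] [[ 0.784  0.183 -0.008]]
pan_edge 0.82 [275. 156.] [[ 0.269 -0.007  1.348]]
pan_edge 0.75 [200. 313.] [[ 0.533 -0.162  0.109]]
pan_edge 0.57 [285. 383.] [[ 0.282 -0.387  0.159]]
panreg 0.66 [342.9, 249.1, 414.1, 312.8] [ 0.198 -0.509 -0.005] [ 0.404 -0.271  0.164]
panreg 0.63 [291.4, 175.9, 321.7, 234.7] [ 0.438 -0.197 -0.001] [ 0.629 -0.1    0.119]
panreg 0.56 [119.9, 233.9, 182.9, 310.5] [ 0.131  0.256 -0.008] [0.383 0.415 0.165]
side
pan 0.91 [110. 315.] [[ 0.345 -0.295  0.156]]
pan 0.64 [172. 259.] [[ 0.514 -0.128  0.061]]
pan 0.62 [336. 369.] [[0.275 0.361 0.08 ]]
pan 0.24 [265. 243.] [[0.555 0.149 0.001]]
slate 0.89 [266. 241.] [[0.559 0.155 0.007]]
shaker_center 0.71 [175. 171.] [[ 0.77  -0.107  0.068]]
spoon
[... 411 characters left out ...]
 0.162]
{'clock': 0.9, 'joints': array([ 1.27313145,  0.32093306, -0.07013471,  1.45050484,  0.02259403,
        1.37083034, -0.05688157]), 'qvel': array([-0.00086828, -0.00056257,  0.00123313, -0.00196375,  0.00042257,
       -0.00076523, -0.0015866 ]), 'effort': array([-1.60523623e-04, -4.93375683e+01, -3.81594803e-01, -3.14574265e+01,
        1.31860923e-02,  1.46105795e-03,  1.63053986e-06]), 'position': array([ 0.19938073, -0.61867258,  0.23138987]), 'tool_rot': array([3.14148074e+00, 3.01061440e-05, 3.11834180e-01]), 'ft_force': array([ 0.11123701, -0.35825989,  0.77250336]), 'moment': array([-0.00141408,  0.02877979,  0.02321777]), 'grasp_force': 0.0, 'grip_width': 0.9972893950023639}
```

View pics/top0.png

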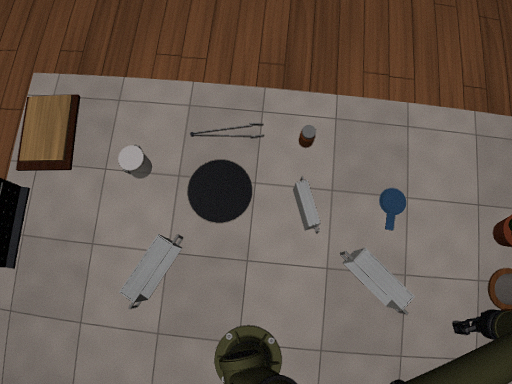

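View pics/side0.png

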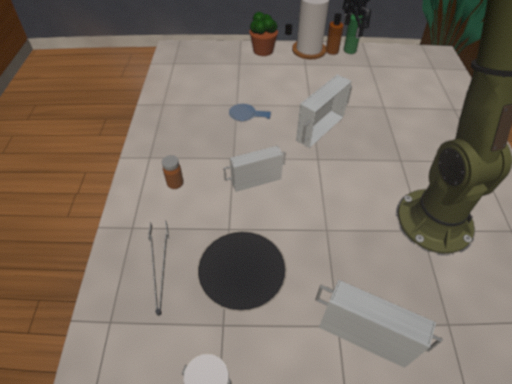

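The top picture shows the target pan, the smallest, at about row 206, col 305, with the slate at (190, 220). The two larger pans are look-alikes. In the side picture the target pan is at (168, 257), with its base facing the slate. Next I'll fit the pan's pose.

```bash
cat >> h.py <<'E'
def slate_c(n):
    a,d=camera(n)
    best=regions_of(n,'slate')[0]; c=cloud(n,d,best['region']); 
    return cv2.minEnclosingCircle(c[:,:2].astype(np.float32)),c.mean(0),best['score']
E
python3 - <<'E'
from h import *
for n in ('top','side'):
    a,d=camera(n)
    rr=cloud(n,d,np.ones(d.shape,bool))
    s=rr[(rr[:,0]>.4)&(rr[:,0]<.65)&(rr[:,1]>-.26)&(rr[:,1]<-.05)&(rr[:,2]<.14)]
    for lo,hi in ((.1,.125),(.02,.095)):
        q=s[(s[:,2]>lo)&(s[:,2]<hi)][:,:2].astype(np.float32)
        print(n,lo,len(q),cv2.minAreaRect(q),q.mean(0), cv2.boxPoints(cv2.minAreaRect(q)).round(3).tolist())
    print(slate_c(n))
E
```

```text
top 0.1 590 ((0.5247610807418823, -0.14546576142311096), (0.1509590595960617, 0.041228245943784714), 20.761106491088867) [ 0.5228297  -0.14523885] [[0.44699999690055847, -0.15299999713897705], [0.460999995470047, -0.19099999964237213], [0.6029999852180481, -0.1379999965429306], [0.5879999995231628, -0.0989999994635582]]
top 0.02 215 ((0.523002564907074, -0.14272332191467285), (0.19589389860630035, 0.03689425811171532), 21.66420555114746) [ 0.5080204  -0.13876714] [[0.42500001192092896, -0.16200000047683716], [0.4390000104904175, -0.19599999487400055], [0.6209999918937683, -0.12399999797344208], [0.6069999933242798, -0.08900000154972076]]
(((0.5606052875518799, 0.1567438542842865), 0.11975226551294327), array([0.55800298, 0.15602601, 0.00200584]), 0.66)
side 0.1 662 ((0.5222873091697693, -0.14364372193813324), (0.1500495821237564, 0.04369298368692398), 20.489482879638672) [ 0.52291435 -0.13995706] [[0.4440000057220459, -0.14900000393390656], [0.46000000834465027, -0.1899999976158142], [0.6000000238418579, -0.1379999965429306], [0.5849999785423279, -0.09700000286102295]]
side 0.02 943 ((0.5214183330535889, -0.14028547704219818), (0.195169597864151, 0.04276658594608307), 18.68768882751465) [ 0.52393377 -0.12707286] [[0.421999990940094, -0.1509999930858612], [0.4359999895095825, -0.19200000166893005], [0.6209999918937683, -0.1289999932050705], [0.6069999933242798, -0.08900000154972076]]
(((0.5572786331176758, 0.15655212104320526), 0.1198509931564331), array([0.55830963, 0.1626239 , 0.00142888]), 0.59)
```

arm_command:
  commands:
    - [[0.477,-0.305,0],[0,0,0]]
    - [[0.954,-0.61,0],[0,0,0]]
    - [[0.954,-0.61,0],[0,0,0]]
    - [[0.954,-0.61,0],[0,0,0]]
    - [[0.954,-0.61,0],[0,0,0]]
    - [[0.954,-0.61,0],[0,0,0]]
    - [[0.954,-0.61,0],[0,0,0]]
    - [[0.954,-0.61,0],[0,0,0]]
    - [[0.954,-0.61,0],[0,0,0]]
    - [[0.954,-0.61,0],[0,0,0]]
    - [[0.954,-0.61,0],[0,0,0]]
    - [[0.954,-0.61,0],[0,0,0]]
    - [[0.954,-0.61,0],[0,0,0]]
    - [[0.954,-0.61,0],[0,0,0]]
    - [[0.954,-0.61,0],[0,0,0]]
    - [[0.954,-0.61,0],[0,0,0]]
    - [[0.477,-0.305,0],[0,0,0]]
    - [[0,0,0],[0,0,-0.56]]
    - [[0,0,0],[0,0,0]]
    - [[0,0,0],[0,0,0]]
  hand: 0

```text
clock: 2.87
position: [0.5452, -0.1988, 0.2313]
tool_rot: [3.141, 0.001, 0.36]
ft_force: [0.1, -0.2, 1.0]
grip_width: 0.0
grasp_force: 0.0
```

arm_command:
  commands:
    - [[0,0,0.5],[0,0,0]]
    - [[0,0,0.7],[0,0,0]]
    - [[0,0,0.8],[0,0,0]]
    - [[0,0,0.8],[0,0,0]]
    - [[0,0,0.8],[0,0,0]]
    - [[0,0,0.6],[0,0,0]]
    - [[0,0,0.43],[0,0,0]]
    - [[0,0,0],[0,0,0]]
    - [[0,-0.2,0],[0,0,0]]
    - [[0,-0.2,0],[0,0,0]]
    - [[0,-0.2,0],[0,0,0]]
    - [[0,0,0],[0,0,0]]

```text
clock: 3.87
position: [0.5396, -0.1808, 0.0938]
tool_rot: [3.141, -0.001, 0.363]
ft_force: [0.5, 0.5, 0.8]
grip_width: -0.001
grasp_force: 0.0
```

```bash
python3 - <<'E'
from h import *
a,d=camera('side');cv2.imwrite('pics/side1.png',cv2.resize(a[90:230,170:350,::-1],None,fx=4,fy=4))
E
```

```text
(no output)
```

View pics/side1.png

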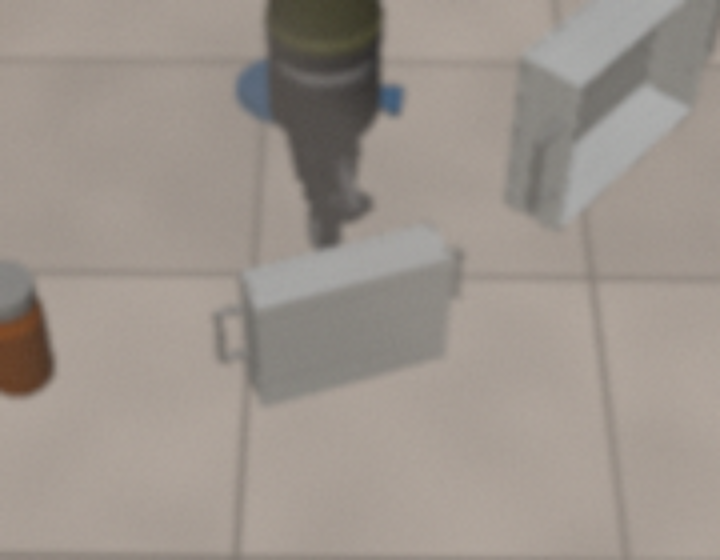

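The fingers are behind the middle of the mouth-side rim edge (crop about 325, 240), not yet touching. Now I'll push slowly.

arm_command:
  commands:
    - [[0,-0.1,0],[0,0,0]]
    - [[0,-0.1,0],[0,0,0]]
    - [[0,-0.1,0],[0,0,0]]
    - [[0,-0.1,0],[0,0,0]]
    - [[0,-0.1,0],[0,0,0]]
    - [[0,-0.1,0],[0,0,0]]
    - [[0,-0.1,0],[0,0,0]]
    - [[0,-0.1,0],[0,0,0]]
    - [[0,-0.1,0],[0,0,0]]
    - [[0,-0.1,0],[0,0,0]]
    - [[0,0,0],[0,0,0]]

```text
clock: 4.83
position: [0.5282, -0.1538, 0.0924]
tool_rot: [-3.141, 0.0, 0.361]
ft_force: [-0.4, -0.1, 1.0]
grip_width: -0.003
grasp_force: 0.0
```

```bash
cat >> h.py <<'E'
def panbox(n,box=(.38,.7,-.25,.3),zlo=.025,zhi=.06):
    a,d=camera(n); c=cloud(n,d,np.ones(d.shape,bool))
    s=c[(c[:,0]>box[0])&(c[:,0]<box[1])&(c[:,1]>box[2])&(c[:,1]<box[3])&(c[:,2]<.14)]
    q=s[(s[:,2]>zlo)&(s[:,2]<zhi)]
    return a,s,cv2.minAreaRect(q[:,:2].astype(np.float32)),len(q)
E
python3 - <<'E'
from h import *
a,d=camera('side');cv2.imwrite('pics/side2.png',cv2.resize(a[90:230,170:350,::-1],None,fx=4,fy=4))
E
```

```text
(no output)
```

View pics/side2.png

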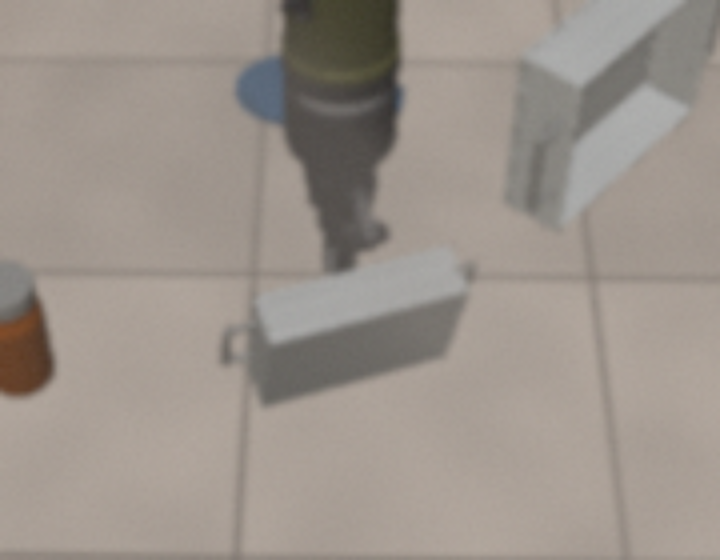

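The pan is tilting in place: its upper edge has moved forward and its bottom edge hasn't moved. I'll keep pushing.

arm_command:
  commands:
    - [[0,-0.1,0],[0,0,0]]
    - [[0,-0.1,0],[0,0,0]]
    - [[0,-0.1,0],[0,0,0]]
    - [[0,-0.1,0],[0,0,0]]
    - [[0,0,0],[0,0,0]]
    - [[0,0,0],[0,0,0]]
    - [[0,0,0],[0,0,0]]
    - [[0,0,0],[0,0,0]]

```text
clock: 5.55
position: [0.5243, -0.1436, 0.0924]
tool_rot: [3.141, 0.0, 0.36]
ft_force: [0.3, 0.4, 0.2]
grip_width: 0.002
grasp_force: 0.0
```

```bash
python3 - <<'E'
from h import *
for n in ('side','top'):
    a,s,r,k=panbox(n); print(n,r,k,s[:,2].max())
    if n=='side': cv2.imwrite('pics/side3.png',cv2.resize(a[90:230,170:350,::-1],None,fx=4,fy=4))
E
```

```text
side ((0.44209957122802734, 0.06568741798400879), (0.19616086781024933, 0.4085138440132141), 20.844074249267578) 647 0.1391000027526101
top ((0.49698588252067566, -0.07328595221042633), (0.19614329934120178, 0.11012391746044159), 20.571931838989258) 262 0.04686012312260131
```

View pics/side3.png

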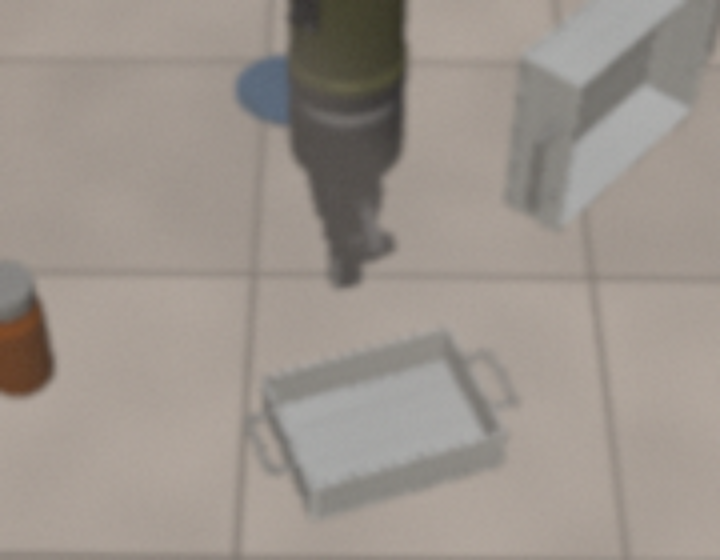

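The pan has tipped cleanly onto its base, open side up, at about (0.497, -0.073) with yaw 20.6°. I'll lower the shut fingertips inside it and push against the leading long wall.

arm_command:
  commands:
    - [[0,-0.5,0],[0,0,0]]
    - [[0,-0.9,0],[0,0,0]]
    - [[0,-0.9,0],[0,0,0]]
    - [[0,-0.6,0],[0,0,0]]
    - [[0,-0.2,0],[0,0,0]]
    - [[0,0,0.3],[0,0,0]]
    - [[0,0,0.6],[0,0,0]]
    - [[0,0,0.6],[0,0,0]]
    - [[0,0,0.5],[0,0,0]]
    - [[0,0,0.3],[0,0,0]]
    - [[0,0,0.15],[0,0,0]]
    - [[0,0,0],[0,0,0]]

```text
clock: 6.65
position: [0.4908, -0.0569, 0.0177]
tool_rot: [-3.14, 0.002, 0.36]
ft_force: [-1.6, -0.5, 0.1]
grip_width: 0.001
grasp_force: 0.0
```

arm_command:
  commands:
    - [[0,-0.1,0],[0,0,0]]
    - [[0,-0.1,0],[0,0,0]]
    - [[0,-0.1,0],[0,0,0]]
    - [[0,-0.1,0],[0,0,0]]
    - [[0,-0.1,0],[0,0,0]]
    - [[0,-0.1,0],[0,0,0]]
    - [[0,-0.2,0],[0,0,0]]
    - [[0,-0.2,0],[0,0,0]]
    - [[0,-0.2,0],[0,0,0]]
    - [[0,-0.2,0],[0,0,0]]
    - [[0,-0.2,0],[0,0,0]]
    - [[0,-0.2,0],[0,0,0]]
    - [[0,-0.2,0],[0,0,0]]
    - [[0,-0.2,0],[0,0,0]]
    - [[0,-0.1,0],[0,0,0]]
    - [[0,0,0],[0,0,0]]

```text
clock: 7.98
position: [0.4665, 0.0093, 0.0188]
tool_rot: [-3.141, 0.0, 0.362]
ft_force: [0.6, -0.7, -0.2]
grip_width: 0.001
grasp_force: 0.0
```

```bash
python3 - <<'E'
from h import *
for n in ('top','side'):
    a,d=camera(n)
    cv2.imwrite(f'pics/{n}4.png',cv2.resize(a[90:390,150:380,::-1],None,fx=2.0,fy=2.0)) 
    a,s,r,k=panbox(n,(.38,.7,-.1,.25),.025,.048); print(n,r,k)
E
```

```text
top ((0.48528867959976196, -0.07742288708686829), (0.17189650237560272, 0.025137927383184433), 11.245168685913086) 73
side ((0.4774153232574463, -0.026463374495506287), (0.19585546851158142, 0.11335907131433487), 20.269264221191406) 540
```

View pics/side4.png

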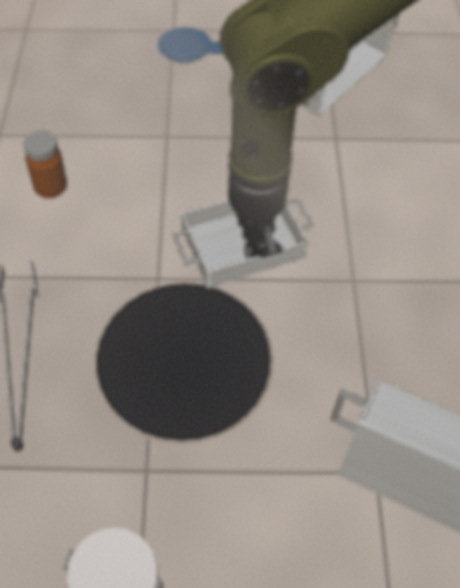

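The pan is sliding straight without turning (side crop about 245, 240), with 143 mm left along n. I'll continue.

arm_command:
  commands:
    - [[0,-0.1,0],[0,0,0]]
    - [[0,-0.2,0],[0,0,0]]
    - [[0,-0.25,0],[0,0,0]]
    - [[0,-0.25,0],[0,0,0]]
    - [[0,-0.25,0],[0,0,0]]
    - [[0,-0.25,0],[0,0,0]]
    - [[0,-0.25,0],[0,0,0]]
    - [[0,-0.25,0],[0,0,0]]
    - [[0,-0.25,0],[0,0,0]]
    - [[0,-0.25,0],[0,0,0]]
    - [[0,-0.25,0],[0,0,0]]
    - [[0,-0.25,0],[0,0,0]]
    - [[0,-0.25,0],[0,0,0]]
    - [[0,-0.25,0],[0,0,0]]
    - [[0,-0.25,0],[0,0,0]]
    - [[0,-0.25,0],[0,0,0]]
    - [[0,-0.25,0],[0,0,0]]
    - [[0,-0.25,0],[0,0,0]]
    - [[0,-0.2,0],[0,0,0]]
    - [[0,-0.1,0],[0,0,0]]

```text
clock: 9.85
position: [0.4179, 0.1383, 0.0189]
tool_rot: [-3.141, 0.0, 0.362]
ft_force: [-0.3, -0.6, -0.4]
grip_width: -0.001
grasp_force: 0.5
```

arm_command:
  commands:
    - [[0,-0.1,0],[0,0,0]]
    - [[0,0,0],[0,0,0]]
    - [[0,0.2,0],[0,0,0]]
    - [[0,0.5,0],[0,0,0]]
    - [[0,0.5,0],[0,0,0]]
    - [[0,0,0],[0,0,0]]

```text
clock: 10.35
position: [0.4312, 0.1032, 0.0189]
tool_rot: [3.14, 0.0, 0.356]
ft_force: [0.3, -0.9, -0.1]
grip_width: 0.001
grasp_force: 0.0
```

```bash
python3 - <<'E'
from h import *
a,s,r,k=panbox('side',(.3,.7,-.02,.32),.02,.048); print(r,k)
a,s,r,k=panbox('top',(.3,.7,-.02,.32),.02,.048); print(r,k)
E
```

```text
((0.4371751844882965, 0.17127087712287903), (0.27739280462265015, 0.1946241855621338), 83.88163757324219) 819
((0.38394829630851746, 0.1547817885875702), (0.14593252539634705, 0.27439647912979126), 33.006710052490234) 58
```

```bash
python3 - <<'E'
from h import *
a,s,r,k=panbox('side',(.3,.7,-.02,.22),.02,.046); print(r,k)
cv2.imwrite('pics/side5.png',a[:,:,::-1])
E
```

```text
((0.4292283058166504, 0.10592283308506012), (0.19334366917610168, 0.11154690384864807), 20.097543716430664) 748
```

View pics/side5.png

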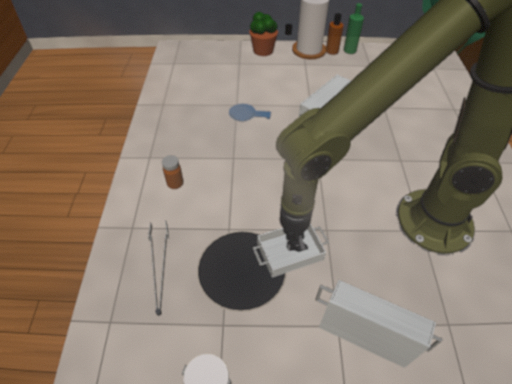

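The side picture shows the pan (about 290, 250) level with the slate (240, 268). Next is the push along the pan's long axis against the inside of the far short wall.

arm_command:
  commands:
    - [[0.2,-0.11,0],[0,0,0]]
    - [[0.4,0,0],[0,0,0]]
    - [[0.5,0,0],[0,0,0]]
    - [[0.3,0,0],[0,0,0]]
    - [[0.15,0,0],[0,0,0]]
    - [[0.1,0,0],[0,0,0]]
    - [[0.1,0,0],[0,0,0]]
    - [[0.1,0,0],[0,0,0]]
    - [[0.1,0,0],[0,0,0]]
    - [[0.1,0,0],[0,0,0]]
    - [[0.2,0,0],[0,0,0]]
    - [[0.25,-0.01,0],[0,0,0]]
    - [[0.25,-0.01,0],[0,0,0]]
    - [[0.25,-0.01,0],[0,0,0]]
    - [[0.25,-0.01,0],[0,0,0]]
    - [[0.25,-0.01,0],[0,0,0]]
    - [[0.25,-0.01,0],[0,0,0]]
    - [[0.25,-0.01,0],[0,0,0]]
    - [[0.25,-0.01,0],[0,0,0]]
    - [[0.25,-0.01,0],[0,0,0]]

```text
clock: 12.17
position: [0.5549, 0.16, 0.0188]
tool_rot: [3.142, 0.0, 0.361]
ft_force: [-1.7, -0.5, 0.2]
grip_width: -0.002
grasp_force: 0.7
```

arm_command:
  commands:
    - [[0.25,-0.01,0],[0,0,0]]
    - [[0.25,-0.01,0],[0,0,0]]
    - [[0.25,-0.01,0],[0,0,0]]
    - [[0.25,-0.01,0],[0,0,0]]
    - [[0.2,0,0],[0,0,0]]
    - [[0.1,0,0],[0,0,0]]
    - [[0,0,0],[0,0,0]]

```text
clock: 12.75
position: [0.5912, 0.1751, 0.019]
tool_rot: [-3.141, -0.001, 0.361]
ft_force: [0.2, -0.0, -0.4]
grip_width: 0.0
grasp_force: 0.0
```

```bash
python3 - <<'E'
from h import *
a,s,r,k=panbox('side',(.4,.7,0,.28),.02,.046); print(r,k)
a,s,r,k=panbox('top',(.42,.7,0,.28),.02,.046); print(r,k)
E
```

```text
((0.5350697040557861, 0.1490706205368042), (0.19667501747608185, 0.11313716322183609), 20.240863800048828) 705
((0.5001664161682129, 0.19166596233844757), (0.1164698675274849, 0.021395409479737282), 31.407278060913086) 58
```

arm_command:
  commands:
    - [[0.1,0,0],[0,0,0]]
    - [[0.15,0,0],[0,0,0]]
    - [[0.15,0,0],[0,0,0]]
    - [[0.15,0,0],[0,0,0]]
    - [[0.15,0,0],[0,0,0]]
    - [[0.1,0,0],[0,0,0]]
    - [[0.03,0,0],[0,0,0]]
    - [[0,0,0],[0,0,0]]
    - [[-0.3,0,0],[0,0,0]]
    - [[-0.7,0,0],[0,0,0]]
    - [[-0.3,0,0],[0,0,0]]
    - [[0,0,-0.4],[0,0,0]]
    - [[0,0,-1],[0,0,0]]
    - [[0,0,-1],[0,0,0]]
    - [[0,0,-1],[0,0,0]]
    - [[0,0,-1],[0,0,0]]
    - [[0,0,-1],[0,0,0]]
    - [[0,0,0],[0,0,0]]

```text
clock: 14.35
position: [0.5812, 0.1715, 0.1893]
tool_rot: [3.14, -0.013, 0.361]
ft_force: [1.1, -0.4, 1.2]
grip_width: -0.001
grasp_force: 0.0
```

arm_command:
  commands:
    - [[0,0.9,0],[0,0,0]]
    - [[0,1,0],[0,0,0]]
    - [[0,1,0],[0,0,0]]
    - [[0,1,0],[0,0,0]]
    - [[0,1,0],[0,0,0]]
    - [[0,1,0],[0,0,0]]
    - [[0,1,0],[0,0,0]]
    - [[0,0.5,0],[0,0,0]]
    - [[0,0,0],[0,0,0]]

```text
clock: 15.1
position: [0.6566, -0.0438, 0.1811]
tool_rot: [3.139, -0.0, 0.354]
ft_force: [-0.3, -1.0, 0.1]
grip_width: 0.001
grasp_force: 0.0
```

```bash
python3 - <<'E'
from h import *
for n in('side','top'):
    a,s,r,k=panbox(n,(.42,.7,.03,.28),.02,.046); print(n,r,k,s[:,2].max())
    d=camera(n)[1]; c=cloud(n,d,(a.max(2)<75)); q=c[(abs(c[:,2])<.015)&(np.hypot(c[:,0]-.559,c[:,1]-.156)<.14)]
    # slate circle from its outer dark boundary: hull pts near r=.115
    h=cv2.convexHull(q[:,:2].astype(np.float32)).reshape(-1,2)
    A=np.c_[2*h,np.ones(len(h))];x=np.linalg.lstsq(A,(h**2).sum(1),rcond=None)[0];print('slate',x[:2],np.sqrt(x[2]+x[0]**2+x[1]**2))
    cv2.imwrite(f'pics/{n}6.png',cv2.resize(a[:,:,::-1],None,fx=1.5,fy=1.5))
E
```

```text
side ((0.5578135848045349, 0.15829399228096008), (0.1966785192489624, 0.11272209137678146), 20.443532943725586) 849 0.045061169860606126
slate [0.55928943 0.15752771] 0.11186179820317195
top ((0.5599761009216309, 0.15721215307712555), (0.19775910675525665, 0.11024618148803711), 20.58492088317871) 313 0.04653159809972936
slate [0.55903639 0.1569568 ] 0.1138125436676406
```

View pics/top6.png

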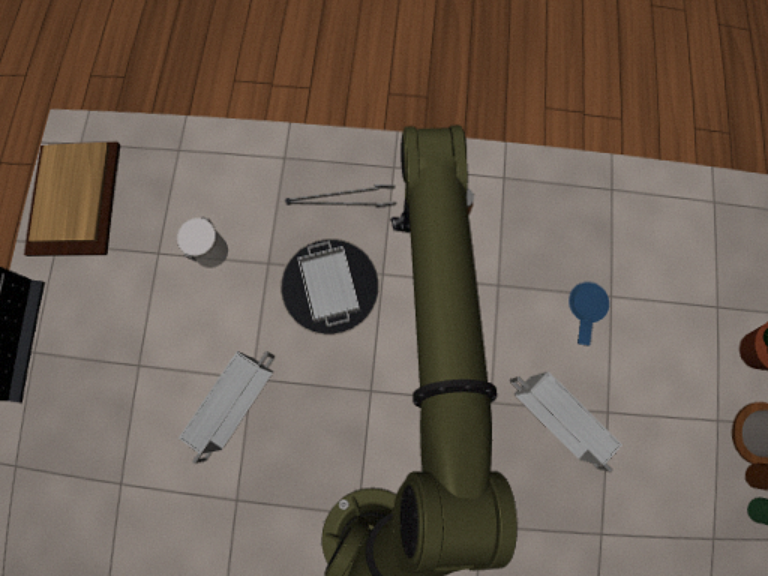

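The pan lies open side up, centred on the slate to within about 2 mm (picture about 328, 285). The canister, tongs and spoon rest haven't moved. The arm hides most of the shaker, but it is clear of it, so I'm handing the job in.

```bash
python3 -c "from bench import *; print(close_job())"
```

```text
the job is handed in; nothing more can be done
None
```

I tipped the pan onto its base where it stood and pushed it, open side up, to within about 2 mm of the middle of the slate; the job is handed in at about 15 s of the 61 s, with the canister, shaker, spoon rest and tongs untouched.

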